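# Run along a curved row of sample plugs and press them home

## Robot

A 7-joint arm with a two-finger parallel gripper is mounted at the origin on the work surface. World frame = base frame: x ahead of the robot, y to its left, z up, the work surface at z = 0. Lengths are in m, angles in rad, forces in N, time in s.
With the tool pointing down it reaches from about 0.425 to 0.925 m from the base axis. Payload 6.8 kg.
Tool frame: the origin (TCP) lies at the very end of the fingers, on their centre line; the grasp point (between the pads) lies 19 mm behind it; z points along the fingers, x is the direction in which the jaws open and shut, and the axes are right-handed (so a half turn about z gives the same grasp; the last joint's range is limited). The gripper opens to 85 mm and grips with 20 to 120 N. Pads are 22 mm wide; open, the fingers measure 114 mm over their backs; the gripper's body (76 mm by 85 mm) begins 54 mm behind the grasp point. The pads swing forward as they close: fully open they stand 13 mm farther back than shut.
Start: joints at [-1.22, 0.477, 0.022, 1.555, -0.011, 1.109, -0.083], TCP at [0.299, 0.605, 0.231] pointing down, gripper open.
Joint ranges: [-2.96, 2.96], [-0.34, 2.1], [-1.41, 1.46], [0.24, 2.44], [-1.37, 4.51], [0.17, 1.92], [-2.96, 2.96]. Speed limits (rad/s): [2.39, 2.39, 3.14, 3.14, 3.14, 3.14, 3.14].

## Interface

Orientations are given as a unit quaternion [w, x, y, z].
In Python, from station import get_obs, read_camera, calibration, hand_in, recognise, outline_of, place_of gives the robot as it stands.
- The arm moves only by the tool move_arm, never from a script. Its argument "steps" is a list of rows, each an object with "fingers": the finger opening in mm, from 0 to 85.4; "translation": the shift along the world's x, y, z in mm, a list of three; "turn": the turn about the world's z in rad. In form: [{"fingers": fingers, "translation": [dx, dy, dz], "turn": turn}, ...]. A call has 1 to 10 rows; each row shifts and turns the commanded pose from where the row before left it; what a row does not reach is not made up. A row lasts 1/8 s, in which the tool goes at most 62.5 mm and 10.7 degrees, less where a joint would pass 70% of its speed; a pose out of reach is approached as far as the arm can. A call with a gripper value outside its range is refused whole. The fingers move at their own pace and stop on an object; "newtons" is the grip in N (left out, the last holds). Time passes only in rows, so rows that do not move let the fingers close. It gives the time, the measured TCP pose, the force and the opening at its end, in the units of the state.
- get_obs(): the state, without advancing time (a new reading comes with each control period).
- read_camera(name): name is "scene" or "top"; returns the picture (420x560x3 uint8, blue, green, red); there is no depth.
- calibration(name): a dict with "camera_matrix" (3x3 intrinsics, pixels), "rvec" (rotation vector, rad) and "tvec" (3), from world to camera coordinates, as OpenCV has them. Camera axes: x right, y down, z forward; pixel columns grow to the right and rows downward; lengths in m; the calibration is good to about 2 mm. A picture is of the moment at which its call begins. calibration takes no time and is no camera call.
- hand_in(): hands the job in, once; it reports no verdict.
Trained networks look in the newest picture that a camera, given by its name, has taken for a name from the list of things; names that differ only in an ending like _2 or _b are one class to them, and where a whole thing is asked for, a point or a joint stands for the part that bears it (a point fixed in the world has none). Each returns a list of dicts, best first, with "conf" (0 to 1); they miss things now and then, are a little off and sometimes report something else, mostly with a low value. They report only what shows in the picture. A call takes as long as a camera call.
- recognise(camera, name): "xy" ([column, row] in pixels, amid what is visible of it).
- outline_of(camera, name): "mask" (420x560 bool, what is visible of it) and "xy" ([column, row] in pixels, amid what is visible of it).
- place_of(camera, name): "xy" ([column, row] in pixels: a listed point, or the origin of a listed thing).
The state is a dict: "t": time; "q": joint angles; "joint_vel": joint speeds; "joint_torque": joint torques, N m; "eef_pos": TCP position; "tool_rot": TCP orientation; "contact_force": force on the tool from outside, world axes, zero at the start; "torque": the same for the moment, N m; "gripper_width": opening from 0.0 (shut) to 1.0 (fully open).
Only numpy, scipy, OpenCV 4.12 (cv2) and the standard library are available. Lean on these libraries where they do the work, as an engineer would, in place of code of your own. Each camera call takes 0.05 s, during which the arm holds its last target.

## Task

On the shop's fixings sample board the six grey plugs in the curved row have worked loose and stand proud. Starting at the end beside the hexagon bolt, follow the row with your closed fingertips and press each plug in turn gently down until it is fully home, keeping the fingertips close to the row (within about 40 mm) until the last one is in. Do not lift or shove the board, and leave the carton, jar, screwdriver and nut alone.

Things in the scene. Friction and masses are not known exactly. Their poses are not given: they have to be found in the camera images.
- board: Loose plywood sample board lying on the counter, 310 (own x) by 150 (own y) by 30 mm thick, 2 kg. Origin: centre of its underside; z up. A curved aluminium trim, 36 mm wide and flat, lies on its top; six plugs stand in it on an arc of 150 mm radius about the board point x=0, y=-132 mm, 42 mm apart along the arc (bulging to the board's +y). May lie turned any way round on the counter.
- bolt_top (a point): Centre of the top of the steel hexagon bolt head (28 mm across, on a 32 mm washer) fixed to the board beside the first end of the row, 42 mm from plug 1; board point x=-125, y=-49 mm, 47 mm above the counter. It marks the starting end and does not move.
- row_middle (a point): Point on the board's top face midway along the row, between plugs 3 and 4; board point x=0, y=18, z=30 mm.
- plug1_top (a point): Centre of the top of plug 1 (the one next to the hexagon bolt): upright round grey plastic plug, 22 mm in diameter, slightly domed. The point goes down with the plug: it is 45 mm above the counter with the plug fully out, 33 mm when fully home (only the 3 mm dome then stands above the board).
- plug1 (a joint): How far plug 1 is pushed straight down into the board, m: 0 fully out, 0.012 fully home against its stop. Starts between 0 and 0.003. About 4 N pushes it down; it stays wherever it is left (friction, no spring).
- plug2_top (a point): Centre of the top of plug 2 (number 2 counted from the bolt): upright round grey plastic plug, 22 mm in diameter, slightly domed. The point goes down with the plug: it is 45 mm above the counter with the plug fully out, 33 mm when fully home (only the 3 mm dome then stands above the board).
- plug2 (a joint): How far plug 2 is pushed straight down into the board, m: 0 fully out, 0.012 fully home against its stop. Starts between 0 and 0.003. About 4 N pushes it down; it stays wherever it is left (friction, no spring).
- plug3_top (a point): Centre of the top of plug 3 (number 3 counted from the bolt): upright round grey plastic plug, 22 mm in diameter, slightly domed. The point goes down with the plug: it is 45 mm above the counter with the plug fully out, 33 mm when fully home (only the 3 mm dome then stands above the board).
- plug3 (a joint): How far plug 3 is pushed straight down into the board, m: 0 fully out, 0.012 fully home against its stop. Starts between 0 and 0.003. About 4 N pushes it down; it stays wherever it is left (friction, no spring).
- plug4_top (a point): Centre of the top of plug 4 (number 4 counted from the bolt): upright round grey plastic plug, 22 mm in diameter, slightly domed. The point goes down with the plug: it is 45 mm above the counter with the plug fully out, 33 mm when fully home (only the 3 mm dome then stands above the board).
- plug4 (a joint): How far plug 4 is pushed straight down into the board, m: 0 fully out, 0.012 fully home against its stop. Starts between 0 and 0.003. About 4 N pushes it down; it stays wherever it is left (friction, no spring).
- plug5_top (a point): Centre of the top of plug 5 (number 5 counted from the bolt): upright round grey plastic plug, 22 mm in diameter, slightly domed. The point goes down with the plug: it is 45 mm above the counter with the plug fully out, 33 mm when fully home (only the 3 mm dome then stands above the board).
- plug5 (a joint): How far plug 5 is pushed straight down into the board, m: 0 fully out, 0.012 fully home against its stop. Starts between 0 and 0.003. About 4 N pushes it down; it stays wherever it is left (friction, no spring).
- plug6_top (a point): Centre of the top of plug 6 (the far end of the row): upright round grey plastic plug, 22 mm in diameter, slightly domed. The point goes down with the plug: it is 45 mm above the counter with the plug fully out, 33 mm when fully home (only the 3 mm dome then stands above the board).
- plug6 (a joint): How far plug 6 is pushed straight down into the board, m: 0 fully out, 0.012 fully home against its stop. Starts between 0 and 0.003. About 4 N pushes it down; it stays wherever it is left (friction, no spring).
- carton: Bystander: small carton of screws, red below and white above, 100 x 65 x 50 mm high, beside the board. Origin: centre of its underside.
- jar: Bystander: upright jar with an orange lid, 56 mm in diameter, 70 mm high, beside the board. Origin: centre of its underside.
- screwdriver: Bystander: screwdriver 200 mm long, lying beside the board on the inner side of the curve. Origin: underside of its middle, x towards its tip.
- nut: Bystander: loose dark steel hexagon nut, about 34 mm across and 18 mm high, lying on the board on the inner side of the curve. Origin: centre of its underside.

How it is judged:
On the way, in this order (a step that is already met when the one before it is completed fails the run):
1. plug 1 is pressed home, the later ones not yet (value of joint plug1 above 0.0085 m).
2. plug 2 is pressed home, the later ones not yet (value of joint plug2 above 0.0085 m).
3. plug 3 is pressed home, the later ones not yet (value of joint plug3 above 0.0085 m).
4. plug 4 is pressed home, the later ones not yet (value of joint plug4 above 0.0085 m).
5. plug 5 is pressed home, the later ones not yet (value of joint plug5 above 0.0085 m).
6. plug 6 is pressed home, the later ones not yet (value of joint plug6 above 0.0085 m).
At the end, for the whole second after the job is handed in: All six plugs are pressed in at least 8.5 of their 12 mm, in order from the bolt end; the board lies flat and at rest within 15 mm of where it was (value of joint each of plug1, plug2, plug3, plug4, plug5, plug6 above 0.0085 m and distance of board from where it was at the start of the episode below 0.015 m and height (world z) of board below 0.008 m and angle between board's own z axis and vertical below 0.05 rad and linear speed of board below 0.01 m/s); the robot touches nothing.
It fails at once if the board is lifted, or shoved more than 15 mm (height (world z) of board above 0.008 m or distance of board from where it was at the start of the episode above 0.015 m or distance of bolt_top from where it was at the start of the episode above 0.02 m).
It fails at once if the board or a plug is pressed with more than 40 N (contact force between any of the arm, the fingers and board above 40 N).
It fails at once if between the first and the last plug the fingertips leave the row: about 60 mm or more above the plugs, or more than 160 mm sideways from the middle of the row (value of joint plug1 above 0.0085 m and value of joint plug6 below 0.0085 m and (z of the grasp point in the frame of board above 0.125 m or horizontal distance between the grasp point and row_middle above 0.16 m)).
It fails at once if the carton, jar, screwdriver or nut is moved more than 15 mm (distance of any of carton, jar, screwdriver, nut from where it was at the start of the episode above 0.015 m).
It also fails if it takes over 51 s, if anything falls off the work surface, if the arm or the gripper's body presses on something with over 40 N, if the wrist force passes 120 N, or if a joint passes its speed limit or range.

## Working session

There is one attempt and no reset: what is moved stays moved. The work goes in short steps, Python scripts to look and compute and a tool call to move; the robot and the scene stay as the last step left them, time stands still between calls to the robot, and variables do not carry over. Pictures are saved under pics/ and viewed, and the job is handed in when it is done.

Besides the shell and the picture viewer there is one more tool, called after "Call:" as name(argument=value, ...), one argument or row to a line, values as JSON. move_arm: Moves the arm, as the interface text tells. Its arguments: {"type":"object","properties":{"steps":{"type":"array"},"newtons":{"type":"number"}},"required":["steps"]}

```bash
mkdir -p pics; ls
python3 - <<'E'
from station import *
import cv2
for c in("scene","top"):
    cv2.imwrite(f"pics/{c}0.png",read_camera(c))
o=get_obs();print(o)
for c in("scene","top"):
    print(c,calibration(c))
    for n in ["board","bolt_top","row_middle"]+[f"plug{i}_top" for i in range(1,7)]+["carton","jar","screwdriver","nut"]:
        print(n,[([round(float(v),1) for v in d["xy"]],round(float(d["conf"]),2)) for d in place_of(c,n)][:7])
E
```

```text
pics
{'t': 0.1, 'q': array([-1.22009982,  0.47768676,  0.02231311,  1.55632518, -0.01149388,
        1.10931583, -0.08309792]), 'joint_vel': array([ 0.00042528, -0.00221598, -0.00151341, -0.00099849,  0.00170733,
       -0.00087374, -0.00035455]), 'joint_torque': array([ 4.54160894e-03, -5.97755671e+01,  1.61371998e+00, -2.81949323e+01,
        1.29213533e-02,  4.93940141e-03,  3.28752662e-05]), 'eef_pos': array([0.29869858, 0.60472809, 0.23045451]), 'tool_rot': array([ 4.68904548e-04,  8.49359290e-01,  5.27814504e-01, -6.52756535e-04]), 'contact_force': array([-0.51570107,  0.34208177, -0.68468304]), 'torque': array([-0.04896256,  0.04265509,  0.04274801]), 'gripper_width': 1.0016745975532066}
scene {'camera_matrix': array([[407.5737012 ,   0.        , 278.18291802],
       [  0.        , 407.5737012 , 209.9190484 ],
       [  0.        ,   0.        ,   1.        ]]), 'rvec': array([ 1.16976247,  2.40855182, -0.94705709]), 'tvec': array([ 0.34096999, -0.31888889,  1.20538055])}
board [([264.5, 212.0], 0.72)]
bolt_top [([204.9, 190.3], 0.8)]
row_middle [([266.4, 191.4], 0.59)]
plug1
[... 549 characters left out ...]

       [  0.        ,   0.        ,   1.        ]]), 'rvec': array([ 2.2103214 , -2.00684634,  0.20288296]), 'tvec': array([-0.0191311 ,  0.56327283,  0.60717422])}
board [([303.4, 228.2], 0.96)]
bolt_top [([373.6, 181.6], 0.65)]
row_middle [([308.3, 232.1], 0.96)]
plug1_top [([362.9, 201.8], 0.64), ([297.2, 234.5], 0.59)]
plug2_top [([373.4, 180.3], 0.69), ([370.4, 286.4], 0.53), ([344.3, 218.1], 0.42)]
plug3_top [([323.9, 227.7], 0.52)]
plug4_top []
plug5_top [([272.6, 230.0], 0.45), ([361.3, 203.7], 0.2)]
plug6_top [([248.7, 220.2], 0.44)]
carton [([368.9, 285.7], 0.57)]
jar [([268.4, 308.1], 0.61)]
screwdriver [([306.5, 162.2], 0.68), ([306.3, 226.5], 0.18)]
nut [([307.5, 193.8], 0.72)]
```

View pics/top0.png

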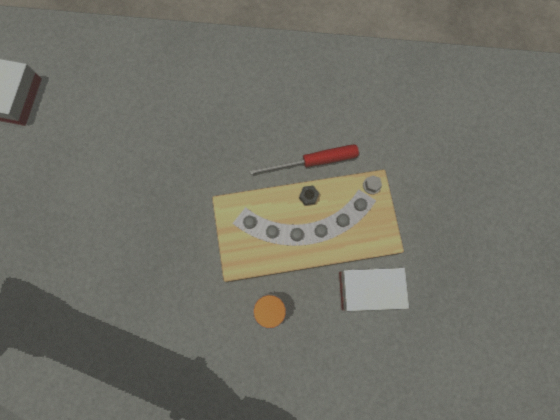

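View pics/scene0.png

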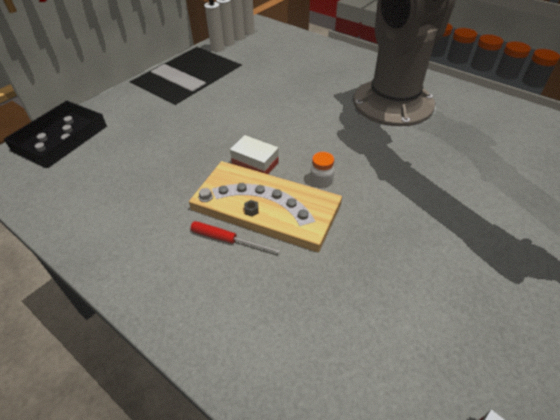

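```bash
cat > h.py <<'E'
import numpy as np,cv2
from scipy.optimize import least_squares
from station import calibration
def proj(c,P):
    k=calibration(c);return cv2.projectPoints(np.array(P,float).reshape(-1,3),k["rvec"],k["tvec"],k["camera_matrix"],None)[0].reshape(-1,2)
A=[(-2.5+i)*42/150 for i in range(6)]
B={"bolt_top":(-.125,-.049,.047),"row_middle":(0,.018,.03)}
for i,a in enumerate(A): B[f"plug{i+1}_top"]=(.15*np.sin(a),-.132+.15*np.cos(a),.0435)
def w(p,P):
    c,s=np.cos(p[2]),np.sin(p[2]);P=np.atleast_2d(P)
    return np.c_[p[0]+c*P[:,0]-s*P[:,1],p[1]+s*P[:,0]+c*P[:,1],P[:,2]]
def unproj(c,xy,z):
    k=calibration(c);R=cv2.Rodrigues(k["rvec"])[0];C=-R.T@k["tvec"].ravel()
    d=R.T@np.linalg.inv(k["camera_matrix"])@np.array([xy[0],xy[1],1]);return C+d*(z-C[2])/d[2]
E
python3 - <<'E'
from h import *
D={"top":{"bolt_top":(373.6,181.6),"row_middle":(308.3,232.1),"plug1_top":(362.9,201.8),"plug2_top":(344.3,218.1),"plug3_top":(323.9,227.7),"plug4_top":(297.2,234.5),"plug5_top":(272.6,230),"plug6_top":(248.7,220.2)},
"scene":{"bolt_top":(204.9,190.3),"row_middle":(266.4,191.4),"plug1_top":(223.4,187.8),"plug2_top":(237.5,188.2),"plug3_top":(260.8,189.1),"plug4_top":(277.1,189.6),"plug5_top":(289.9,202.5),"plug6_top":(306.4,211.8)}}
c0=unproj("top",(303.4,228.2),0);print(c0)
def fit(cs,p0):
    def f(p): return np.concatenate([(proj(c,w(p,[B[n] for n in D[c]]))-np.array(list(D[c].values()))).ravel() for c in cs])
    return min((least_squares(f,[*p0[:2],t],loss="soft_l1") for t in np.arange(-3,3.2,.7)),key=lambda r:r.cost)
for cs in (["top"],["scene"],["top","scene"]):
    r=fit(cs,c0);print(cs,r.x,r.cost);print(r.fun.reshape(-1,2).round(1).tolist())
E
```

```text
[ 0.55090526 -0.02564351  0.        ]
['top'] [ 0.55632711 -0.02911559 -4.45014006] 4.561230353714529
[[1.0, -0.6], [0.7, 0.6], [-1.1, 0.2], [-0.3, -0.1], [-2.0, 0.9], [0.1, -1.8], [-0.1, -0.1], [0.9, 0.2]]
['scene'] [ 0.55791738 -0.02658129  1.83797329] 17.360506289865448
[[-0.6, 2.1], [2.5, 1.7], [-0.7, -0.2], [3.9, -2.8], [-1.0, -2.3], [-0.1, 2.2], [2.1, -2.2], [-2.7, 0.2]]
['top', 'scene'] [ 0.55645581 -0.02876278 -4.45048437] 22.89328023565219
[[0.8, -0.6], [0.5, 0.5], [-1.3, 0.1], [-0.5, -0.1], [-2.2, 0.8], [-0.1, -1.9], [-0.3, -0.2], [0.7, 0.1], [-0.8, 1.1], [2.2, 1.0], [-0.8, -1.1], [3.7, -3.7], [-1.2, -3.1], [-0.4, 1.5], [1.7, -2.9], [-3.2, -0.5]]
```

Run:
```python
from h import *
from station import *
im=cv2.imread("pics/top0.png")
p=[.5564,-.0290,-4.4503+2*np.pi]
cor=[(-.155,-.075,.03),(.155,-.075,.03),(.155,.075,.03),(-.155,.075,.03)]
m=outline_of("top","board");
S=4;x0,y0=200,160
big=cv2.resize(im[y0:y0+125,x0:x0+200],None,fx=S,fy=S,interpolation=cv2.INTER_CUBIC)
T=lambda q:tuple(int(v) for v in ((q-np.array([x0,y0])+.5)*S))
c=proj("top",w(p,cor));
for i in range(4): cv2.line(big,T(c[i]),T(c[(i+1)%4]),(255,0,0),1)
for n,P in B.items(): cv2.circle(big,T(proj("top",w(p,P))[0]),3,(0,0,255),-1)
cv2.imwrite("pics/ov1.png",big)
for n,P in B.items(): print(n,w(p,P).round(4))
print([np.round(unproj("top",xy,z),3) for xy,z in [((309,195),.048),((270,311),.07)]])
```

```text
bolt_top [[ 0.6361 -0.137   0.047 ]]
row_middle [[ 0.539  -0.0337  0.03  ]]
plug1_top [[ 0.5981 -0.1179  0.0435]]
plug2_top [[ 0.5675 -0.0894  0.0435]]
plug3_top [[ 0.5459 -0.0535  0.0435]]
plug4_top [[ 0.535  -0.0131  0.0435]]
plug5_top [[0.5358 0.0288 0.0435]]
plug6_top [[0.548  0.0688 0.0435]]
[array([ 0.6  , -0.027,  0.048]), array([0.405, 0.02 , 0.07 ])]
```

View pics/ov1.png

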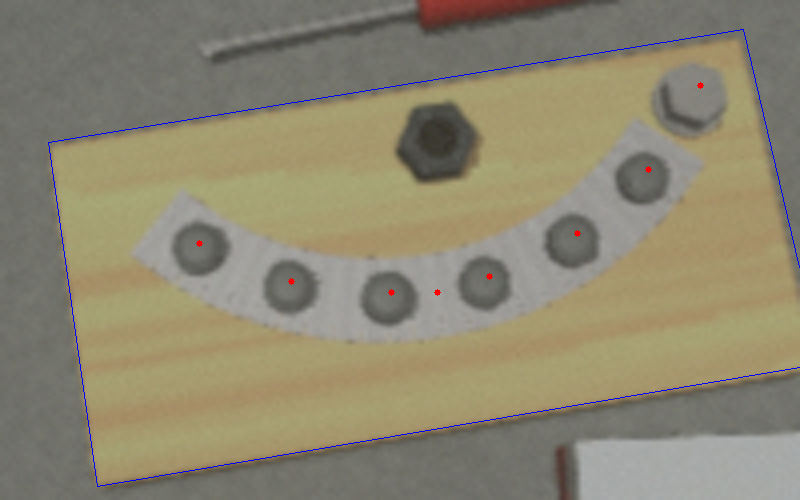

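The overlay sits about 1–2 px off; plug centres in the zoomed view are (642,178), (572,241), (484,283), (388,298), (290,287), (200,249). I'll refit with these.

Run:
```python
from h import *
im=cv2.imread("pics/top0.png")
S=4;x0,y0=200,160
z=np.array([(642,178),(572,241),(484,283),(388,298),(290,287),(200,249)])/4-.5+np.array([x0,y0])
P=np.array([B[f"plug{i}_top"] for i in range(1,7)]);P[:,2]=.041
f=lambda p:(proj("top",w(p,P))-z).ravel()
r=least_squares(f,[.5564,-.029,1.833]);print(r.x,r.fun.round(2))
p=r.x
for n,Q in B.items(): print(n,w(p,Q).round(4))
for i in range(6): print(np.degrees(p[2]-A[i]))
k=cv2.imread("pics/scene0.png")[150:250,180:350];big=cv2.resize(k,None,fx=4,fy=4,interpolation=cv2.INTER_CUBIC)
for n,Q in B.items():
    q=(proj("scene",w(p,Q))[0]-[180,150]+.5)*4;cv2.circle(big,tuple(int(v) for v in q),3,(0,0,255),-1)
cv2.imwrite("pics/ov2.png",big)
```

```text
[ 0.55396895 -0.02783004  1.82958464] [ 0.7  -0.23  0.39 -0.03  0.3  -0.06 -0.19  0.17 -0.43  0.03 -0.76  0.05]
bolt_top [[ 0.6333 -0.1361  0.047 ]]
row_middle [[ 0.5366 -0.0324  0.03  ]]
plug1_top [[ 0.5954 -0.1168  0.0435]]
plug2_top [[ 0.5648 -0.0882  0.0435]]
plug3_top [[ 0.5433 -0.0523  0.0435]]
plug4_top [[ 0.5326 -0.0118  0.0435]]
plug5_top [[0.5335 0.03   0.0435]]
plug6_top [[0.5459 0.07   0.0435]]
144.93452384270165
128.8917055790386
112.84888731537553
96.80606905171247
80.76325078804943
64.72043252438638
```

View pics/ov2.png

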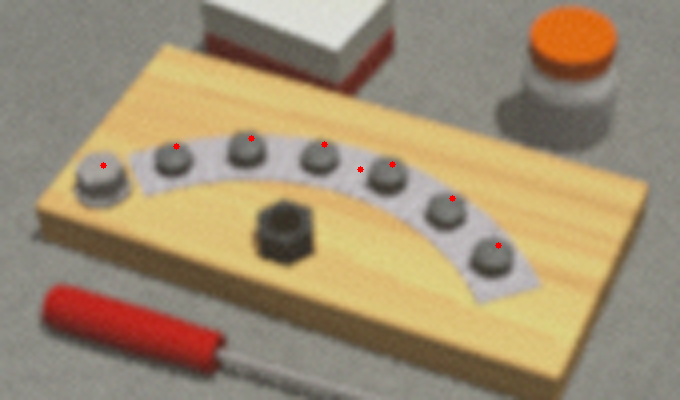

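Overlay from the second camera agrees within about 1 px. Closing the fingers and travelling towards plug 1 (x 595, y −117).

Call:
move_arm(
  steps=[
    {"fingers": 0,"translation": [20,-48,0],"turn": -0.085},
    {"fingers": 0,"translation": [20,-48,0],"turn": -0.085},
    {"fingers": 0,"translation": [20,-48,0],"turn": -0.085},
    {"fingers": 0,"translation": [20,-48,0],"turn": -0.085},
    {"fingers": 0,"translation": [20,-48,0],"turn": -0.085},
    {"fingers": 0,"translation": [20,-48,0],"turn": -0.085},
    {"fingers": 0,"translation": [20,-48,0],"turn": -0.085},
    {"fingers": 0,"translation": [20,-48,0],"turn": -0.085},
    {"fingers": 0,"translation": [20,-48,0],"turn": -0.085},
    {"fingers": 0,"translation": [20,-48,0],"turn": -0.085},
  ],
  newtons=20,
)

```text
t: 2.7
eef_pos: [0.4995, 0.1237, 0.2317]
tool_rot: [-0.0, 0.992, 0.129, 0.0]
contact_force: [-0.2, 0.6, -0.3]
gripper_width: -0.001
```

Call:
move_arm(
  steps=[
    {"fingers": 0,"translation": [20,-48,0],"turn": 0},
    {"fingers": 0,"translation": [20,-48,0],"turn": 0},
    {"fingers": 0,"translation": [20,-48,-20],"turn": 0},
    {"fingers": 0,"translation": [20,-48,-40],"turn": 0},
    {"fingers": 0,"translation": [16,-49,-40],"turn": 0},
    {"fingers": 0,"translation": [0,0,-40],"turn": 0},
    {"fingers": 0,"translation": [0,0,-20],"turn": 0},
    {"fingers": 0,"translation": [0,0,0],"turn": 0},
  ],
)

```text
t: 3.7
eef_pos: [0.5926, -0.1103, 0.0739]
tool_rot: [-0.0, 0.991, 0.131, -0.001]
contact_force: [-0.0, -0.1, 1.2]
gripper_width: -0.001
```

Run:
```python
from h import *
from station import *
for c,x0,y0 in(("top",300,140),("scene",180,130)):
    im=read_camera(c);cv2.imwrite(f"pics/{c}1.png",cv2.resize(im[y0:y0+120,x0:x0+160],None,fx=5,fy=5,interpolation=cv2.INTER_CUBIC))
print(get_obs()["eef_pos"],get_obs()["contact_force"])
```

```text
[ 0.59428764 -0.1107004   0.07614951] [ 0.69996517 -0.16369155  0.02637232]
```

View pics/scene1.png

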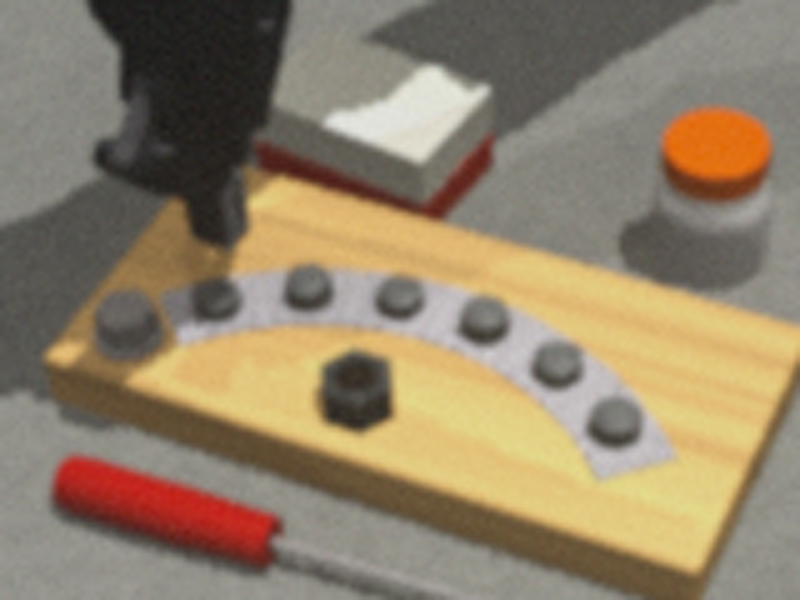

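View pics/top1.png

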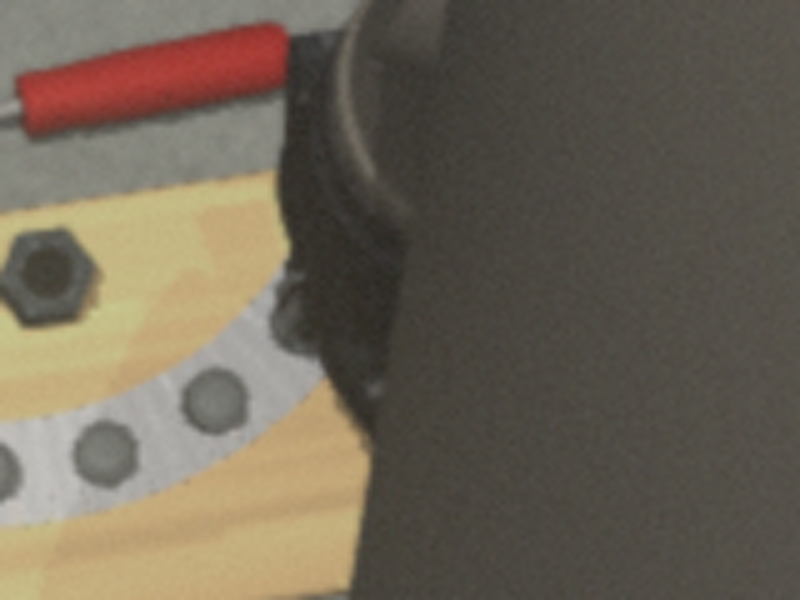

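The scene picture shows the closed tips just above plug 1 (plug at about (217,300) in the zoom, tip ends at about (215,245)). The y reading lags 5 mm; I'll let it settle.

Call:
move_arm(
  steps=[
    {"fingers": 0,"translation": [0,0,0],"turn": 0},
    {"fingers": 0,"translation": [0,0,0],"turn": 0},
  ],
)

```text
t: 4.05
eef_pos: [0.5941, -0.1112, 0.0761]
tool_rot: [0.0, 0.991, 0.131, 0.001]
contact_force: [0.3, -0.0, -0.4]
gripper_width: -0.001
```

Call:
move_arm(
  steps=[
    {"fingers": 0,"translation": [1,-6,-14],"turn": 0},
    {"fingers": 0,"translation": [0,0,-12],"turn": 0},
    {"fingers": 0,"translation": [0,0,0],"turn": 0},
    {"fingers": 0,"translation": [0,0,-3],"turn": 0},
    {"fingers": 0,"translation": [0,0,-3],"turn": 0},
    {"fingers": 0,"translation": [0,0,-2],"turn": 0},
    {"fingers": 0,"translation": [0,0,0],"turn": 0},
  ],
)

```text
t: 4.92
eef_pos: [0.5945, -0.1174, 0.0411]
tool_rot: [-0.0, 0.991, 0.131, 0.0]
contact_force: [-0.5, -0.0, 1.0]
gripper_width: 0.001
```

Call:
move_arm(
  steps=[
    {"fingers": 0,"translation": [0,0,-2],"turn": 0},
    {"fingers": 0,"translation": [0,0,-2],"turn": 0},
  ],
)

```text
t: 5.18
eef_pos: [0.5945, -0.1174, 0.037]
tool_rot: [-0.0, 0.991, 0.131, 0.0]
contact_force: [-0.7, 0.6, 3.8]
gripper_width: -0.004
```

Call:
move_arm(
  steps=[
    {"fingers": 0,"translation": [0,0,-2],"turn": 0},
    {"fingers": 0,"translation": [0,0,-1],"turn": 0},
  ],
)

```text
t: 5.42
eef_pos: [0.5945, -0.1174, 0.0338]
tool_rot: [0.0, 0.991, 0.131, 0.0]
contact_force: [0.1, 0.4, 4.5]
gripper_width: 0.002
```

Call:
move_arm(
  steps=[
    {"fingers": 0,"translation": [0,0,-1],"turn": 0},
    {"fingers": 0,"translation": [0,0,0],"turn": 0},
  ],
)

```text
t: 5.68
eef_pos: [0.5945, -0.1174, 0.0329]
tool_rot: [-0.0, 0.991, 0.131, 0.0]
contact_force: [-0.5, 0.6, 3.7]
gripper_width: -0.004
```

Plug 1 gave a steady 4 N push down to z = 32.9 mm, which is home. Lift, shift to plug 2 and look at the scene.

Call:
move_arm(
  steps=[
    {"fingers": 0,"translation": [0,0,14],"turn": 0},
    {"fingers": 0,"translation": [0,0,14],"turn": 0},
    {"fingers": 0,"translation": [-15,15,0],"turn": 0},
    {"fingers": 0,"translation": [-15,14,0],"turn": 0},
    {"fingers": 0,"translation": [0,0,0],"turn": 0},
    {"fingers": 0,"translation": [0,0,0],"turn": 0},
  ],
)

```text
t: 6.42
eef_pos: [0.5652, -0.089, 0.0616]
tool_rot: [0.0, 0.991, 0.131, 0.001]
contact_force: [0.7, -0.1, 0.3]
gripper_width: -0.002
```

Run:
```python
from h import *
from station import *
for c,x0,y0 in(("scene",180,130),):
    im=read_camera(c);cv2.imwrite(f"pics/{c}2.png",cv2.resize(im[y0:y0+120,x0:x0+160],None,fx=5,fy=5,interpolation=cv2.INTER_CUBIC))
print(get_obs()["eef_pos"],get_obs()["contact_force"])
```

```text
[ 0.56520943 -0.08921067  0.06142278] [ 0.49860672 -0.15375748 -0.90402583]
```

View pics/scene2.png

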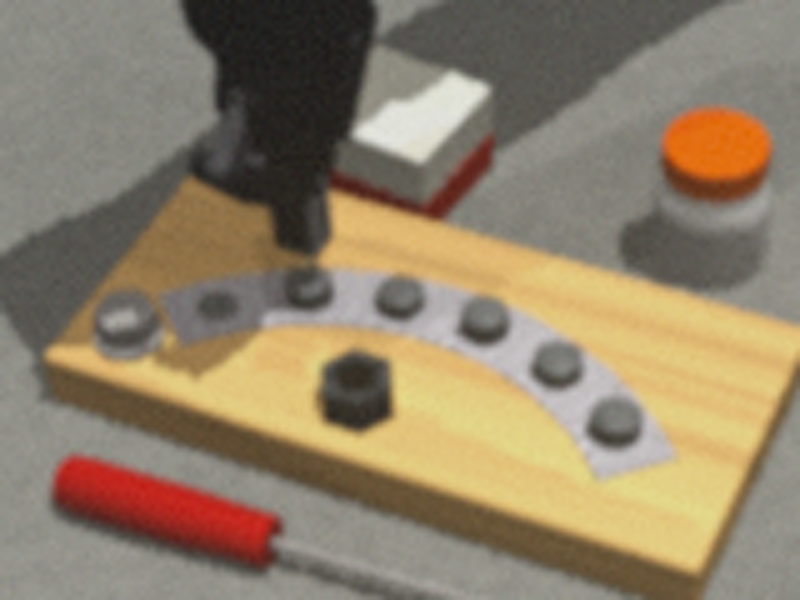

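Plug 1 (217,305) is now flush, and the tips stand just above plug 2 (308,287); board, nut, screwdriver and carton are unmoved. Pressing plug 2.

Call:
move_arm(
  steps=[
    {"fingers": 0,"translation": [0,1,-13],"turn": 0},
    {"fingers": 0,"translation": [0,0,-4],"turn": 0},
    {"fingers": 0,"translation": [0,0,-3],"turn": 0},
    {"fingers": 0,"translation": [0,0,-2],"turn": 0},
    {"fingers": 0,"translation": [0,0,-2],"turn": 0},
    {"fingers": 0,"translation": [0,0,-2],"turn": 0},
    {"fingers": 0,"translation": [0,0,-1],"turn": 0},
    {"fingers": 0,"translation": [0,0,0],"turn": 0},
  ],
)

```text
t: 7.48
eef_pos: [0.5642, -0.0876, 0.0338]
tool_rot: [0.0, 0.991, 0.131, -0.0]
contact_force: [-1.9, 0.1, 2.1]
gripper_width: -0.0
```

Call:
move_arm(
  steps=[
    {"fingers": 0,"translation": [0,0,-1],"turn": 0},
    {"fingers": 0,"translation": [0,0,0],"turn": 0},
  ],
)

```text
t: 7.72
eef_pos: [0.5642, -0.0875, 0.0329]
tool_rot: [-0.0, 0.991, 0.131, -0.0]
contact_force: [-1.6, 0.3, 3.8]
gripper_width: -0.001
```

Call:
move_arm(
  steps=[
    {"fingers": 0,"translation": [0,0,14],"turn": 0},
    {"fingers": 0,"translation": [0,0,14],"turn": 0},
    {"fingers": 0,"translation": [-10,18,0],"turn": 0},
    {"fingers": 0,"translation": [-11,17,0],"turn": 0},
    {"fingers": 0,"translation": [0,0,0],"turn": 0},
    {"fingers": 0,"translation": [0,0,0],"turn": 0},
  ],
)

```text
t: 8.48
eef_pos: [0.5431, -0.0521, 0.0608]
tool_rot: [0.0, 0.991, 0.131, -0.0]
contact_force: [0.5, -0.5, 0.0]
gripper_width: -0.002
```

Run:
```python
from h import *
from station import *
for c,x0,y0 in(("scene",180,130),):
    im=read_camera(c);cv2.imwrite(f"pics/{c}3.png",cv2.resize(im[y0:y0+120,x0:x0+160],None,fx=5,fy=5,interpolation=cv2.INTER_CUBIC))
print(get_obs()["eef_pos"],get_obs()["contact_force"])
```

```text
[ 0.54333465 -0.0526222   0.06078788] [-0.21583619 -0.24157143 -0.03736891]
```

View pics/scene3.png

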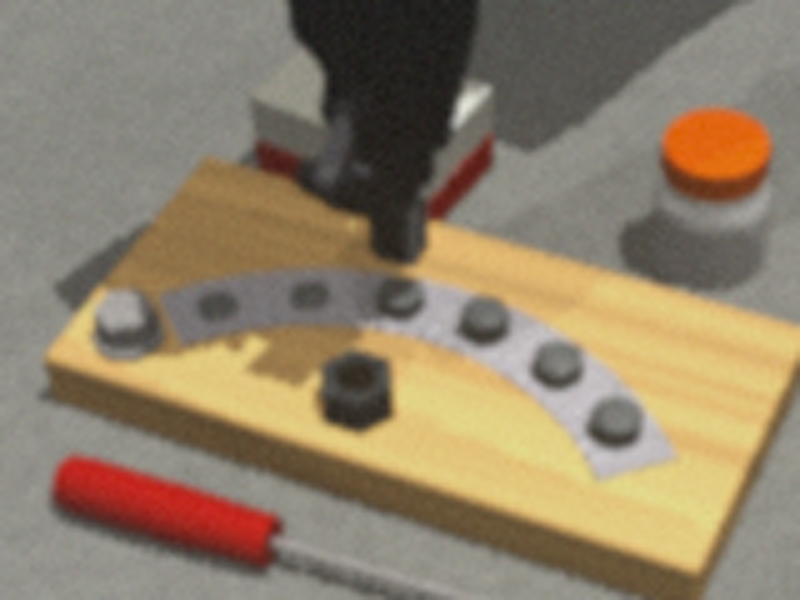

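Plugs 1 and 2 (217,305 and 309,296) are flush and the tips stand over plug 3 (401,297). Pressing.

Call:
move_arm(
  steps=[
    {"fingers": 0,"translation": [0,0,-13],"turn": 0},
    {"fingers": 0,"translation": [0,0,-3],"turn": 0},
    {"fingers": 0,"translation": [0,0,-3],"turn": 0},
    {"fingers": 0,"translation": [0,0,-2],"turn": 0},
    {"fingers": 0,"translation": [0,0,-2],"turn": 0},
    {"fingers": 0,"translation": [0,0,-2],"turn": 0},
    {"fingers": 0,"translation": [0,0,-2],"turn": 0},
    {"fingers": 0,"translation": [0,0,-1],"turn": 0},
    {"fingers": 0,"translation": [0,0,0],"turn": 0},
  ],
)

```text
t: 9.65
eef_pos: [0.5433, -0.0526, 0.0329]
tool_rot: [0.0, 0.991, 0.131, 0.0]
contact_force: [-2.5, -1.1, 2.9]
gripper_width: -0.003
```

Call:
move_arm(
  steps=[
    {"fingers": 0,"translation": [0,0,14],"turn": 0},
    {"fingers": 0,"translation": [0,0,14],"turn": 0},
    {"fingers": 0,"translation": [-5,20,0],"turn": 0},
    {"fingers": 0,"translation": [-6,20,0],"turn": 0},
    {"fingers": 0,"translation": [0,0,0],"turn": 0},
    {"fingers": 0,"translation": [0,0,0],"turn": 0},
  ],
)

```text
t: 10.4
eef_pos: [0.533, -0.013, 0.0615]
tool_rot: [0.0, 0.991, 0.131, 0.001]
contact_force: [0.3, -0.1, -0.5]
gripper_width: -0.001
```

Run:
```python
from h import *
from station import *
for c,x0,y0 in(("scene",180,130),):
    im=read_camera(c);cv2.imwrite(f"pics/{c}4.png",cv2.resize(im[y0:y0+120,x0:x0+160],None,fx=5,fy=5,interpolation=cv2.INTER_CUBIC))
print(get_obs()["eef_pos"],get_obs()["contact_force"])
```

```text
[ 0.53288082 -0.01337336  0.06140651] [ 0.02856203 -0.5327828   0.11937277]
```

View pics/scene4.png

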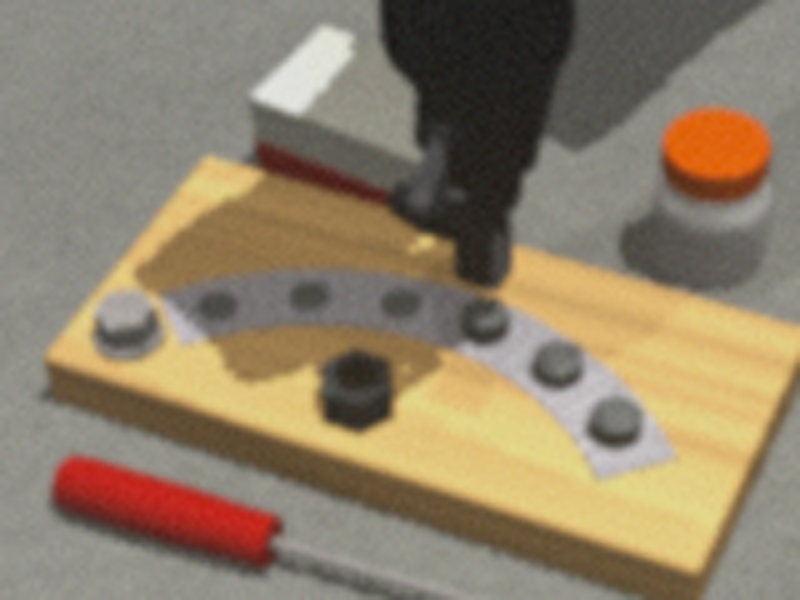

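Plug 3 (402,303) is flush and the tips are over plug 4 (485,320). Pressing it with a 1 mm y correction, then on to plug 5.

Call:
move_arm(
  steps=[
    {"fingers": 0,"translation": [0,1,-13],"turn": 0},
    {"fingers": 0,"translation": [0,0,-4],"turn": 0},
    {"fingers": 0,"translation": [0,0,-3],"turn": 0},
    {"fingers": 0,"translation": [0,0,-2],"turn": 0},
    {"fingers": 0,"translation": [0,0,-2],"turn": 0},
    {"fingers": 0,"translation": [0,0,-2],"turn": 0},
    {"fingers": 0,"translation": [0,0,-2],"turn": 0},
    {"fingers": 0,"translation": [0,0,0],"turn": 0},
  ],
)

```text
t: 11.45
eef_pos: [0.5322, -0.0118, 0.0328]
tool_rot: [0.0, 0.991, 0.13, -0.0]
contact_force: [-1.9, -2.2, 3.8]
gripper_width: -0.001
```

Call:
move_arm(
  steps=[
    {"fingers": 0,"translation": [0,0,14],"turn": 0},
    {"fingers": 0,"translation": [0,0,14],"turn": 0},
    {"fingers": 0,"translation": [0,21,0],"turn": 0},
    {"fingers": 0,"translation": [1,21,0],"turn": 0},
    {"fingers": 0,"translation": [0,0,0],"turn": 0},
    {"fingers": 0,"translation": [0,0,0],"turn": 0},
  ],
)

```text
t: 12.2
eef_pos: [0.5335, 0.03, 0.0614]
tool_rot: [0.0, 0.991, 0.131, 0.0]
contact_force: [-0.3, 0.1, 0.7]
gripper_width: 0.002
```

Run:
```python
from h import *
from station import *
for c,x0,y0 in(("scene",180,130),):
    im=read_camera(c);cv2.imwrite(f"pics/{c}5.png",cv2.resize(im[y0:y0+120,x0:x0+160],None,fx=5,fy=5,interpolation=cv2.INTER_CUBIC))
print(get_obs()["eef_pos"],get_obs()["contact_force"])
```

```text
[0.53339625 0.02956699 0.06126361] [-0.63786299  0.14887913 -0.28967445]
```

View pics/scene5.png

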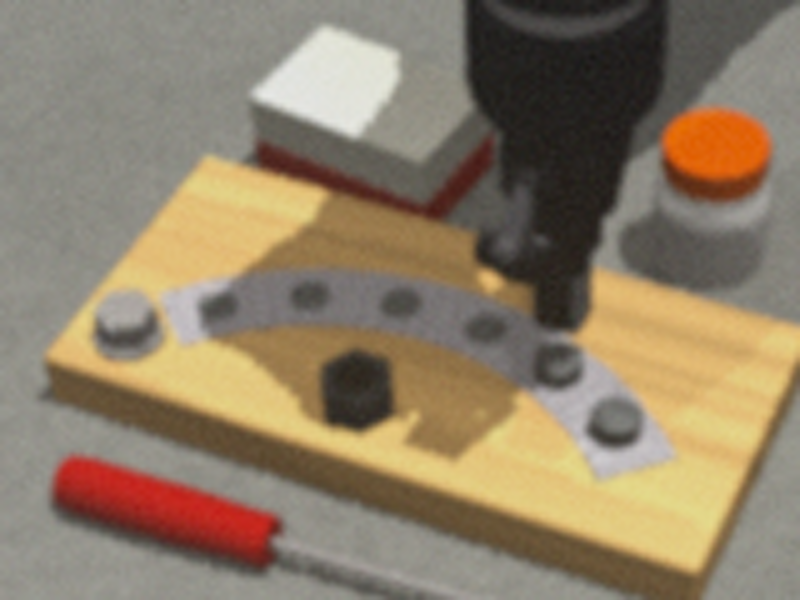

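Plug 4 (487,328) is flush and the tips are over plug 5 (558,365). Pressing plug 5, then moving to plug 6.

Call:
move_arm(
  steps=[
    {"fingers": 0,"translation": [0,0,-13],"turn": 0},
    {"fingers": 0,"translation": [0,0,-4],"turn": 0},
    {"fingers": 0,"translation": [0,0,-3],"turn": 0},
    {"fingers": 0,"translation": [0,0,-2],"turn": 0},
    {"fingers": 0,"translation": [0,0,-2],"turn": 0},
    {"fingers": 0,"translation": [0,0,-2],"turn": 0},
    {"fingers": 0,"translation": [0,0,-2],"turn": 0},
    {"fingers": 0,"translation": [0,0,0],"turn": 0},
  ],
)

```text
t: 13.25
eef_pos: [0.5334, 0.0304, 0.0329]
tool_rot: [0.0, 0.991, 0.131, 0.0]
contact_force: [-1.6, -1.1, 2.8]
gripper_width: 0.001
```

Call:
move_arm(
  steps=[
    {"fingers": 0,"translation": [0,0,14],"turn": 0},
    {"fingers": 0,"translation": [0,0,14],"turn": 0},
    {"fingers": 0,"translation": [6,20,0],"turn": 0},
    {"fingers": 0,"translation": [6,20,0],"turn": 0},
    {"fingers": 0,"translation": [0,0,0],"turn": 0},
    {"fingers": 0,"translation": [0,0,0],"turn": 0},
  ],
)

```text
t: 14.0
eef_pos: [0.5449, 0.0706, 0.0604]
tool_rot: [0.0, 0.991, 0.131, -0.0]
contact_force: [-0.2, -1.4, -0.4]
gripper_width: 0.001
```

Run:
```python
from h import *
from station import *
for c,x0,y0 in(("scene",180,130),):
    im=read_camera(c);cv2.imwrite(f"pics/{c}6.png",cv2.resize(im[y0:y0+120,x0:x0+160],None,fx=5,fy=5,interpolation=cv2.INTER_CUBIC))
print(get_obs()["eef_pos"],get_obs()["contact_force"])
```

```text
[0.54485568 0.06999461 0.06048094] [-0.70624097  0.16806087  0.28022461]
```

View pics/scene6.png

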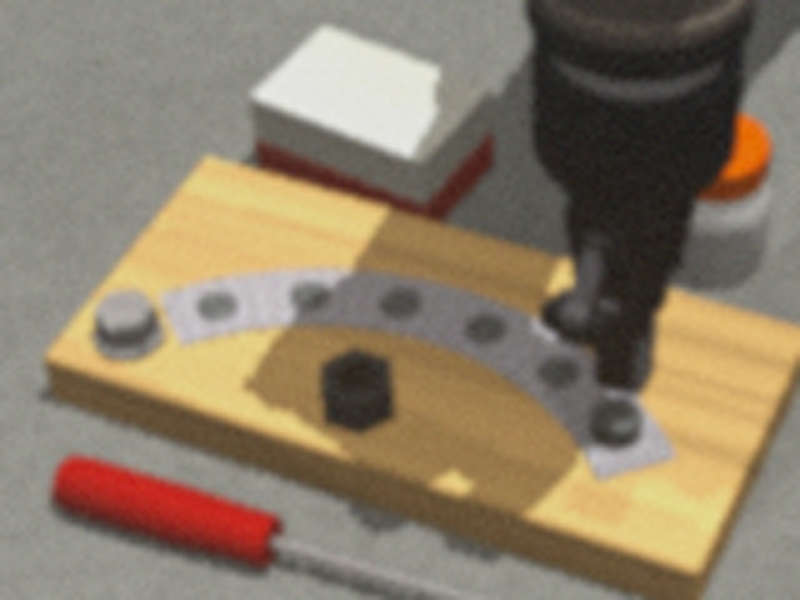

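Plug 5 (560,371) is flush; tips are over plug 6 (617,420). Pressing it, then rising straight up and clear.

Call:
move_arm(
  steps=[
    {"fingers": 0,"translation": [1,0,-13],"turn": 0},
    {"fingers": 0,"translation": [0,0,-3],"turn": 0},
    {"fingers": 0,"translation": [0,0,-3],"turn": 0},
    {"fingers": 0,"translation": [0,0,-2],"turn": 0},
    {"fingers": 0,"translation": [0,0,-2],"turn": 0},
    {"fingers": 0,"translation": [0,0,-2],"turn": 0},
    {"fingers": 0,"translation": [0,0,-2],"turn": 0},
    {"fingers": 0,"translation": [0,0,0],"turn": 0},
  ],
)

```text
t: 15.05
eef_pos: [0.5466, 0.0706, 0.0338]
tool_rot: [-0.0, 0.991, 0.131, 0.0]
contact_force: [-0.8, -0.6, 0.2]
gripper_width: 0.001
```

Call:
move_arm(
  steps=[
    {"fingers": 0,"translation": [0,0,-1],"turn": 0},
    {"fingers": 0,"translation": [0,0,0],"turn": 0},
  ],
)

```text
t: 15.3
eef_pos: [0.5467, 0.0708, 0.033]
tool_rot: [-0.0, 0.991, 0.131, 0.0]
contact_force: [-0.9, -0.2, 2.2]
gripper_width: -0.0
```

Call:
move_arm(
  steps=[
    {"fingers": 0,"translation": [0,0,14],"turn": 0},
    {"fingers": 0,"translation": [0,0,30],"turn": 0},
    {"fingers": 0,"translation": [0,0,40],"turn": 0},
    {"fingers": 0,"translation": [0,0,40],"turn": 0},
    {"fingers": 0,"translation": [0,45,20],"turn": 0},
    {"fingers": 0,"translation": [0,45,0],"turn": 0},
    {"fingers": 0,"translation": [0,45,0],"turn": 0},
    {"fingers": 0,"translation": [0,45,0],"turn": 0},
    {"fingers": 0,"translation": [0,0,0],"turn": 0},
    {"fingers": 0,"translation": [0,0,0],"turn": 0},
  ],
)

```text
t: 16.55
eef_pos: [0.5463, 0.25, 0.1773]
tool_rot: [0.0, 0.991, 0.131, 0.0]
contact_force: [-0.3, -0.4, -0.9]
gripper_width: 0.006
```

Run:
```python
from h import *
from station import *
for c,x0,y0 in(("scene",180,130),("top",200,160)):
    im=read_camera(c);cv2.imwrite(f"pics/{c}7.png",cv2.resize(im[y0:y0+120,x0:x0+190],None,fx=4,fy=4,interpolation=cv2.INTER_CUBIC))
print(get_obs()["eef_pos"],get_obs()["contact_force"])
```

```text
[0.54662218 0.24884553 0.17730975] [0.4104771  0.73873145 0.50962691]
```

View pics/scene7.png

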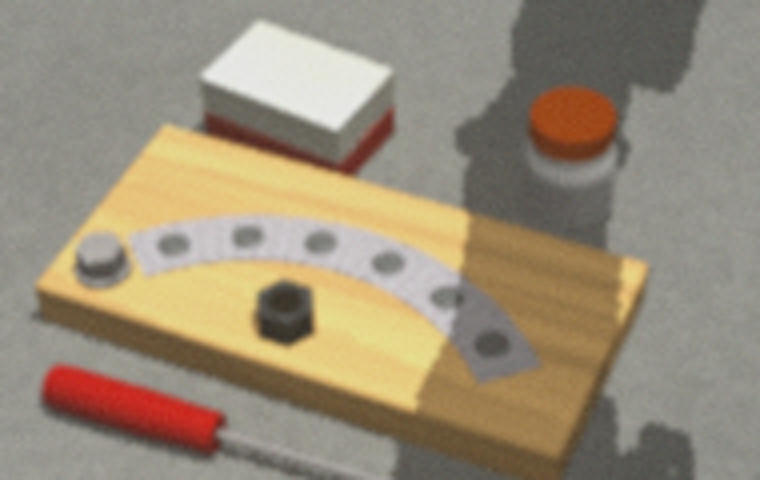

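View pics/top7.png

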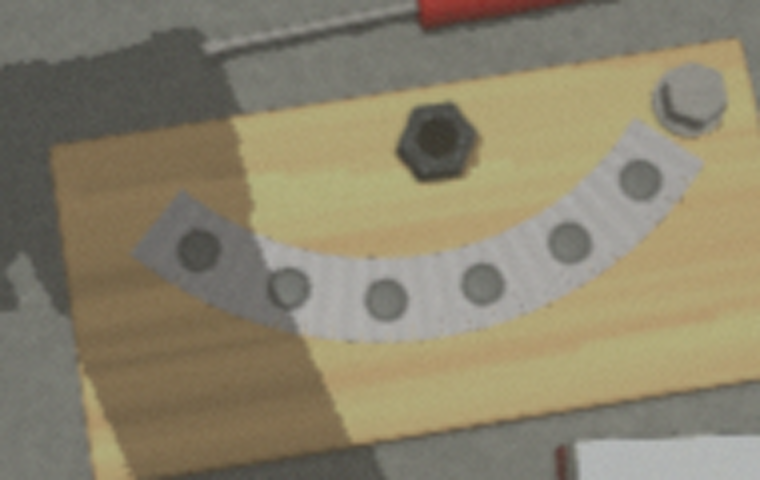

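Both views show all six plugs flush. The board and bolt (692,97), the nut (438,142) and the screwdriver are where they were, and the arm is clear.

```bash
python3 -c "
from station import *
print(hand_in(), get_obs()['t'])"
```

```text
the job is handed in; nothing more can be done
the job is handed in; nothing more can be done
```

I pressed the six plugs home in order from the bolt end with closed fingertips, then backed off and handed the job in at about 16.7 s. No verdict was reported.

- **Plugs:** each one was pushed until the fingertips read about 33 mm above the counter, the fully-home height. The sampled vertical force stayed at or below about 4.5 N. I did not push hard enough to feel a definite stop on any plug. The final pictures from both cameras show all six flush.
- **Plug 6:** this was the weakest reading. Its force was only 0.2 N at 33.8 mm and 2.2 N at 33.0 mm, but the final pictures show it as low as the others.
- **Row travel:** between plugs the fingertips rose to about 61 mm, roughly 16 mm above the plugs still standing out.
- **Board and bystanders:** in the pictures the board, nut and screwdriver look unmoved. The carton and jar also look unmoved in the scene view. I checked this by eye and did not measure it.

The trained networks' first pose for the board was 2–3 mm off when laid over the picture, so I refitted it to the visible plug centres before moving.

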